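Draw the short spoon blank out of the packed row

TASK

Five wooden spoon blanks lie packed side by side against the fence of the bench board. Slide the short one straight out along the board (a light fingertip press on its top will draw it) until it is wholly clear of the others, then push it home, square and firmly but gently (about 10 N, held for a moment), against the steel face bar of the stop. Keep it flat on the board, never load the soft green wood with more than 25 N, and leave the other blanks and everything else where they are.

Things in the scene. Friction and masses are not known exactly. Their poses are not given: they have to be found in the camera images.
- board: Fixed wooden board, 240 (x) x 460 (y) mm, 30 mm thick, sunk 0 to 8 mm into the bench, differently each time. Origin: middle of its underside; its top face is 30 mm above. At its +y end stands the fence, a batten 34 mm high across the board, inner face at y = +200 mm; the blanks' rear ends rest against it.
- stop: Fixed stop batten across the board near its -y end, parallel to the fence, 26 mm high, +y face 385 to 400 mm from the fence's. Origin: at the board's top, middle of the batten's +y face; axes as the board's. A rigid steel face bar 200 mm long, 3.5 to 23.5 mm above the board, stands 11 to 71 mm proud of that face towards the row: set differently each time and not measured, so find it by feel.
- short: Short blank: rigid wooden bar 40 (x) x 110 (y) mm, 22 mm thick, 60 to 130 g. Origin: underside, middle of its rear end (at the fence); its front end at y = -110 mm is 40 mm short of its neighbours'. In one of the three middle places, a long blank touching each side. Waxed wood slides on wood at friction about 0.3; fingertips grip it at 0.5 or more. Touch down slowly (5 mm/s).
- long1: Long blank, outermost in the row on the board's -x side: 40 x 150 x 22 mm, about 120 g, otherwise like the short one; origin at its rear end in the same way. Must stay where it is.
- long2: Long blank as long1, in one of the three middle places.
- long3: Long blank as long1, in one of the three middle places.
- long4: Long blank as long1, outermost on the board's +x side.
- mallet: Wooden mallet lying on the bench beside the board, about 240 mm long, head 76 mm across. Bystander.
- tin: Open steel tin, 76 mm across, 100 mm high, standing on the bench. Bystander.
- rasp: Rasp with a wooden handle lying on the bench, 270 mm long. Bystander.
Mind the look-alikes: they are no part of the job. What is shaped like the short but turquoise is not meant.

How it is judged:
By the outcome, as a careful person would: the job done as asked, in the order asked, and still so for the second after the job is handed in, with the robot touching nothing.
It also fails if it takes over 72 s, if anything falls off the work surface, if the arm or the gripper's body presses on something with over 40 N, if the wrist force passes 120 N, or if a joint passes its speed limit or range.

ROBOT

A 6-joint arm with a two-finger parallel gripper is mounted at the origin on the work surface. World frame = base frame: x ahead of the robot, y to its left, z up, the work surface at z = 0. Lengths are in m, angles in rad, forces in N, time in s.
With the tool pointing down it reaches from about 0.3 to 0.75 m from the base axis. Payload 8.5 kg.
Tool frame: the origin (TCP) lies midway between the tips of the shut fingers; the grasp point (between the pads) lies 19 mm behind it; z points along the fingers, y is the line along which they close (so a half turn about z gives the same grasp; the last joint's range is limited). The gripper opens to 85 mm and grips with 20 to 120 N. Pads are 22 mm wide; open, the fingers measure 114 mm over their backs; the gripper's body (76 mm by 85 mm) begins 54 mm behind the grasp point. The pads swing forward as they close: fully open they stand 13 mm farther back than shut.
Start: joints at [1.02, 0.381, 1.297, -0, 1.464, -0.215], TCP at [0.181, 0.519, 0.231] pointing down, gripper open.
Joint ranges: [-3.11, 3.11], [-0.89, 2.33], [0.22, 2.48], [-1.42, 4.56], [0.17, 2.85], [-2.88, 2.88]. Speed limits (rad/s): [2.39, 2.39, 3.14, 3.14, 3.14, 3.14].

INTERFACE

Orientations are given as a 3x3 rotation matrix whose columns are the frame's x, y, z axes.
In Python, from cell import readout, cams, robot, models gives the robot as it stands.
- The arm moves only by the tool send_rows, never from a script. Its argument "targets" is a list of rows, each a list of 7 numbers: the shift along the tool's x, y, z in cm, then the turn, a rotation vector about the tool's x, y, z in rad, then the opening, from -1 (shut) to 1 (fully open). In form: [[x, y, z, ax, ay, az, gripper], ...]. A call has 1 to 8 rows; each row shifts and turns the commanded pose from where the row before left it, along the tool's axes as they then stand; what a row does not reach is not made up. A row lasts 1/8 s, in which the tool goes at most 62.5 mm and 10.7 degrees, less where a joint would pass 70% of its speed; a pose out of reach is approached as far as the arm can. A call is refused whole if a number of a shift passes 6.25 or a number of a turn 0.188, either way. A call with a gripper value outside its range is refused whole. The fingers move at their own pace and stop on an object; "grip_force" is the grip in N (left out, the last holds). Time passes only in rows, so rows that do not move let the fingers close. It gives the time, the measured TCP pose, the force, the opening and the grip force at its end, in the units of the state.
- readout.get_obs(): the state, without advancing time (a new reading comes with each control period).
- cams.capture(name): name is "scene" or "top" or "wrist"; returns a dict with "color" (384x512x3 uint8, red, green, blue), "z_map" (384x512 float32, m along the optical axis (not along the pixel's ray), 0 where there is no reading), "fx", "fy", "cx", "cy" (pixels), "camera_from_world" (4x4, takes a point from world to camera coordinates). Camera axes: x right, y down, z forward; pixel columns grow to the right and rows downward; lengths in m; the calibration is good to about 2 mm. A picture is of the moment at which its call begins.
- robot.close_job(): hands the job in; it is judged then, once.
Trained networks look in the newest picture that a camera, given by its name, has taken for a name from the list of things; names that differ only in an ending like _2 or _b are one class to them, and where a whole thing is asked for, a point or a joint stands for the part that bears it (a point fixed in the world has none). Each returns a list of dicts, best first, with "p" (0 to 1); they miss things now and then, are a little off and sometimes report something else, mostly with a low value. They report only what shows in the picture. A call takes as long as a camera call. They do not tell look-alikes from the thing itself.
- models.cut_out(camera, query): "mask" (384x512 bool, what is visible of it) and "rect" ([centre column, centre row, width, height] in pixels, round what is visible of it).
The state is a dict: "time": time; "q": joint angles; "dq": joint speeds; "joint_efforts": joint torques, N m; "eef_pos": TCP position; "tool_rot": TCP orientation; "wrist_force": force on the tool from outside, world axes, zero at the start; "wrist_torque": the same for the moment, N m; "gripper_width": opening from 0.0 (shut) to 1.0 (fully open); "gripper_force": force on a finger pad.
Only numpy, scipy, OpenCV 4.12 (cv2) and the standard library are available. Lean on these libraries where they do the work, as an engineer would, in place of code of your own. Each camera call takes 0.05 s, during which the arm holds its last target. There are 200 camera calls.

## Working session

There is one attempt and no reset: what is moved stays moved. The work goes in short steps, Python scripts to look and compute and a tool call to move; the robot and the scene stay as the last step left them, time stands still between calls to the robot, and variables do not carry over. Pictures are saved under pics/ and viewed, at most 10 in all, crops included, and the job is handed in when it is done.

Besides the shell and the picture viewer there is one more tool, called after "Call:" in YAML: its name, and indented under it one key for each argument. send_rows: Moves the arm, as the interface text tells. Its arguments: {"type":"object","properties":{"targets":{"type":"array"},"grip_force":{"type":"number"}},"required":["targets"]}

```bash
mkdir -p pics; ls
python3 - <<'E'
from cell import readout,cams,models
import cv2,numpy as np
o=readout.get_obs()
for k in ("time","eef_pos","tool_rot","wrist_force","gripper_width"): print(k,np.round(o[k],3))
ims=[]
for n in ("top","scene"):
    c=cams.capture(n); cv2.imwrite(f"pics/{n}0.png",cv2.resize(c["color"][:,:,::-1],(768,576)))
    np.savez(f"{n}0.npz",**c)
    for q in ("board","stop","short","long1","mallet","tin","rasp"):
        print(n,q,[(round(d["p"],2),np.round(d["rect"]).tolist()) for d in models.cut_out(n,q)[:6]])
E
```

```text
pics
time 0.0
eef_pos [0.181 0.519 0.231]
tool_rot [[-0.944  0.33  -0.001]
 [ 0.33   0.944 -0.001]
 [ 0.    -0.001 -1.   ]]
wrist_force [ 0.563 -0.332  0.418]
gripper_width 0.999
top board [(0.91, [260.0, 206.0, 122.0, 92.0])]
top stop [(0.82, [312.0, 223.0, 35.0, 63.0]), (0.61, [236.0, 189.0, 42.0, 21.0]), (0.27, [161.0, 175.0, 24.0, 26.0])]
top short [(0.87, [230.0, 196.0, 27.0, 14.0]), (0.85, [171.0, 149.0, 27.0, 20.0]), (0.54, [211.0, 141.0, 29.0, 10.0])]
top long1 [(0.82, [231.0, 207.0, 40.0, 18.0]), (0.8, [228.0, 216.0, 42.0, 23.0]), (0.62, [234.0, 186.0, 43.0, 20.0]), (0.57, [241.0, 174.0, 42.0, 17.0])]
top mallet [(0.95, [395.0, 212.0, 66.0, 19.0])]
top tin [(0.94, [163.0, 175.0, 22.0, 21.0])]
top rasp [(0.77, [186.0, 244.0, 38.0, 65.0])]
scene board []
scene stop [(0.87, [199.0, 167.0, 54.0, 54.0])]
scene short [(0.78, [294.0, 193.0, 33.0, 19.0]), (0.77, [375.0, 255.0, 40.0, 24.0]), (0.66, [324.0, 263.0, 39.0, 18.0]), (0.65, [415.0, 200.0, 23.0, 33.0]), (0.59, [256.0, 260.0, 30.0, 31.0]), (0.47, [251.0, 192.0, 152.0, 88.0])]
scene long1 [(0.91, [296.0, 175.0, 43.0, 19.0]), (0.77, [282.0, 198.0, 46.0, 22.0]), (0.71, [291.0, 181.0, 46.0, 19.0]), (0.69, [279.0, 213.0, 48.0, 25.0])]
scene mallet [(0.71, [279.0, 212.0, 48.0, 24.0]), (0.57, [107.0, 170.0, 73.0, 22.0]), (0.25, [292.0, 192.0, 35.0, 18.0])]
scene tin [(0.66, [378.0, 212.0, 33.0, 36.0])]
scene rasp [(0.94, [343.0, 164.0, 52.0, 47.0]), (0.6, [379.0, 211.0, 29.0, 37.0])]
```

Run:
```python
import cv2,numpy as np
c=np.load("top0.npz")["color"][:,:,::-1]
s=np.load("scene0.npz")["color"][:,:,::-1]
a=cv2.resize(c[110:290,140:440],(800,480),interpolation=3)
cv2.imwrite("pics/topcrop.png",a)
```

```text
(no output)
```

View pics/topcrop.png

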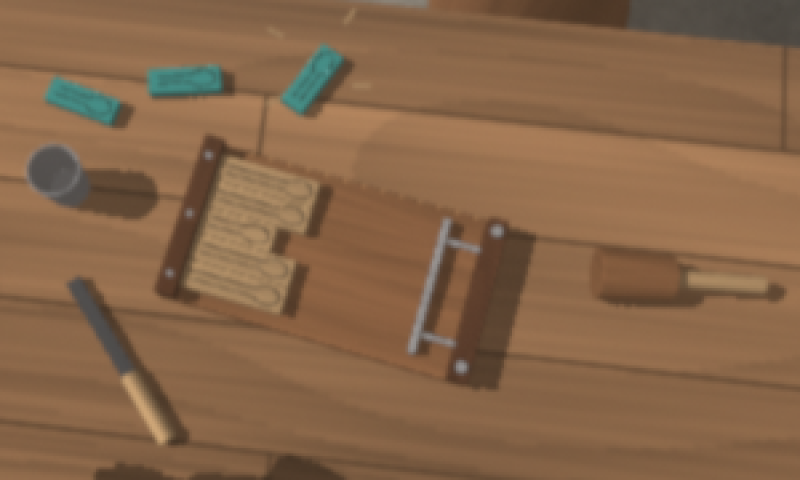

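View pics/scene0.png

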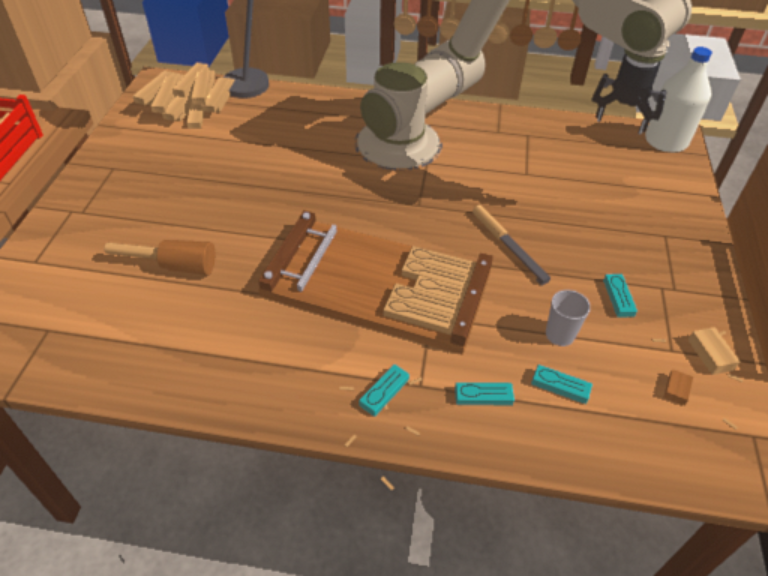

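The short blank is the third one down in the top image, at crop (245,235) = full (232,198). The look-alikes are the turquoise blanks at full (171,148), (210,140) and (257,139), plus one by the bottle in the scene view. I take the wooden one in the row.

```bash
cat > h.py <<'E'
import numpy as np,cv2
def pts(c):
    z=c["z_map"]; v,u=np.mgrid[:z.shape[0],:z.shape[1]]
    P=np.stack([(u-c["cx"])*z/c["fx"],(v-c["cy"])*z/c["fy"],z],-1)
    T=np.linalg.inv(c["camera_from_world"]); return P@T[:3,:3].T+T[:3,3]
E
python3 - <<'E'
from h import *
from cell import models,cams
c=cams.capture("top"); W=pts(c)
print(c["fx"],np.linalg.inv(c["camera_from_world"])[:3,3])
for q in ("board","stop","short","long1","tin","mallet","rasp"):
    for d in models.cut_out("top",q)[:4]:
        m=cv2.erode(d["mask"].astype(np.uint8),np.ones((3,3)))>0
        p=W[m]; p=p[p[:,2]<.3]
        (r)=cv2.minAreaRect((W[d["mask"]][:,:2]*1000).astype(np.float32))
        print(q,round(d["p"],2),np.round(np.median(p,0),3),"z10/90",np.round(np.percentile(p[:,2],[10,90]),3),[np.round(x,1) for x in r])
E
```

```text
381.3309729381056 [0.26108537 0.02964012 1.46753223]
stop 0.88 [ 0.505 -0.171  0.053] z10/90 [0.048 0.058] [array([ 430.5, -119.7]), array([142.9, 428.4]), np.float64(67.0)]
short 0.87 [0.559 0.173 0.049] z10/90 [0.045 0.053] [array([442.7,  96.6]), array([375.8,  92.9]), np.float64(34.1)]
short 0.86 [0.804 0.095 0.023] z10/90 [0.019 0.026] [array([806.3,  94.5]), array([ 38.7, 108.8]), np.float64(60.5)]
short 0.84 [0.782 0.285 0.022] z10/90 [0.018 0.026] [array([788.9, 287.2]), array([ 52.9, 108.4]), np.float64(11.3)]
short 0.83 [0.733 0.434 0.023] z10/90 [0.018 0.027] [array([739.6, 438.1]), array([120.3,  49.1]), np.float64(74.5)]
long1 0.9 [0.476 0.172 0.049] z10/90 [0.046 0.053] [array([410.2, 103. ]), array([316. , 103.1]), np.float64(44.3)]
long1 0.87 [0.593 0.141 0.049] z10/90 [0.045 0.053] [array([593.6, 146.7]), array([147.7,  40.4]), np.float64(79.3)]
long1 0.72 [0.515 0.152 0.049] z10/90 [0.045 0.053] [array([515.7, 158.7]), array([143.6,  37.6]), np.float64(79.2)]
long1 0.66 [0.635 0.143 0.049] z10/90 [0.045 0.054] [array([638. , 141.7]), array([151.4,  47.4]), np.float64(81.9)]
tin 0.85 [0.608 0.446 0.046] z10/90 [0.004 0.091] [array([620.4, 444.7]), array([112.5,  75.3]), np.float64(18.2)]
mallet 0.75 [ 0.556 -0.401  0.067] z10/90 [0.048 0.074] [array([ 468.6, -246.4]), array([130.1, 678.3]), np.float64(26.1)]
rasp 0.88 [0.348 0.311 0.021] z10/90 [0.014 0.03 ] [array([317.4, 242.6]), array([426.8, 109.3]), np.float64(60.8)]
```

Call:
send_rows:
  targets:
    - [-4.7,-2,0,0,0,0,1]
    - [-4.7,-2,0,0,0,0,1]
    - [-4.7,-2,0,0,0,0,1]
    - [-4.7,-2,0,0,0,0,1]
    - [-4.7,-2,0,0,0,0,1]
    - [-4.7,-2,0,0,0,0,1]
    - [-4.7,-2,0,0,0,0,1]
    - [-4.7,-2,0,0,0,0,1]

```text
time: 2.2
eef_pos: [0.4846, 0.243, 0.2314]
tool_rot: [[-0.944, 0.33, 0.0], [0.33, 0.944, 0.0], [-0.0, 0.0, -1.0]]
wrist_force: [-0.5, 0.1, 0.6]
gripper_width: 0.999
gripper_force: 0.0
```

Call:
send_rows:
  targets:
    - [-4.7,-2,0,0,0,0,-1]
    - [-4.7,-2,0,0,0,0,-1]
    - [0,0,0,0,0,-0.08,-1]
    - [0,0,0,0,0,-0.08,-1]
    - [0,0,0,0,0,0,-1]
    - [0,0,0,0,0,0,-1]

```text
time: 2.95
eef_pos: [0.559, 0.1757, 0.2314]
tool_rot: [[-0.984, 0.176, 0.0], [0.176, 0.984, -0.0], [-0.0, 0.0, -1.0]]
wrist_force: [-0.3, -0.4, 0.5]
gripper_width: 0.001
gripper_force: 0.0
```

Run:
```python
from cell import readout,cams,models
import cv2,numpy as np
from h import *
o=readout.get_obs()
for k in ("time","eef_pos","tool_rot","wrist_force","gripper_width"): print(k,np.round(o[k],4))
c=cams.capture("wrist"); cv2.imwrite("pics/wrist1.png",c["color"][:,:,::-1]); np.savez("w1.npz",**c)
W=pts(c)
print(np.linalg.inv(c["camera_from_world"])[:3,3])
for q in ("short","long1","stop"):
    for d in models.cut_out("wrist",q)[:5]:
        m=d["mask"]&(W[...,2]>.04)&(W[...,2]<.058)&(c["z_map"]>0)
        cnt=max(cv2.findContours(m.astype(np.uint8),0,1)[0],key=cv2.contourArea)[:,0]
        p=W[cnt[:,1],cnt[:,0]]
        r=cv2.minAreaRect((p[:,:2]*1000).astype(np.float32))
        print(q,round(d["p"],2),np.round(d["rect"]),[np.round(x,1) for x in r],"z",np.round(np.median(W[m][:,2]),4))
```

```text
time 2.95
eef_pos [0.559  0.1757 0.2314]
tool_rot [[-0.9844  0.1762  0.    ]
 [ 0.1762  0.9844 -0.    ]
 [-0.      0.     -1.    ]]
wrist_force [-0.2669 -0.4233  0.4742]
gripper_width 0.0014
[0.48534621 0.1889316  0.37523777]Traceback (most recent call last):
  File "<stdin>", line 12, in <module>
ValueError: max() iterable argument is empty
```

View pics/wrist1.png

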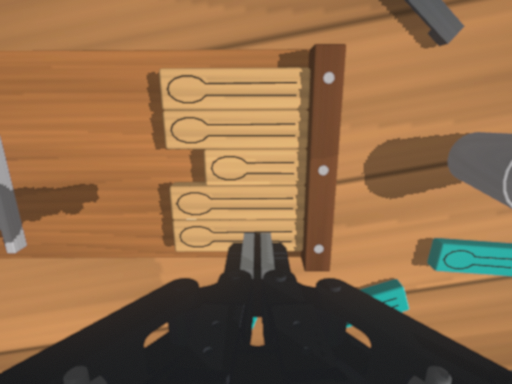

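The wrist view shows the short blank as the middle one: px (205..298, 150..184). The fence is to its right at col 310–340, and the bar just shows at the left edge.

Run:
```python
from cell import cams,models
from h import *
c=dict(np.load("w1.npz")); W=pts(c)
for u,v in [(250,165),(250,130),(250,90),(240,205),(100,150),(323,170),(207,166)]: print(u,v,np.round(W[v,u],4))
for q in ("short","long1","stop"):
    for d in models.cut_out("wrist",q)[:6]:
        print(q,round(d["p"],2),np.round(d["rect"]))
# plane-projected homography: rays onto z=top plane
T=np.linalg.inv(c["camera_from_world"])
def onz(u,v,z):
    r=T[:3,:3]@np.array([(u-c["cx"])/c["fx"],(v-c["cy"])/c["fy"],1]); return T[:3,3]+r*(z-T[2,3])/r[2]
# rectified view at z=.05: board axes, 2px/mm
th=np.arctan2(.984,.176)
# local frame: origin .559,.1757 ; right=-boardY... col=+e_y(.176,.984), row=-e_x
ey=np.array([.176,.984]);ex=np.array([.984,-.176]);o=np.array([.559,.1757])
sq=[];dst=[]
for a,b in [(-.16,.12),(.11,.12),(.11,-.12),(-.16,-.12)]:
    P=np.r_[o+a*ey+b*ex,.049]; C=c["camera_from_world"]@np.r_[P,1]
    sq.append([c["fx"]*C[0]/C[2]+c["cx"],c["fy"]*C[1]/C[2]+c["cy"]]); dst.append([(a+.16)*2800,(.12-b)*2400])
H=cv2.getPerspectiveTransform(np.float32(sq),np.float32(dst))
cv2.imwrite("pics/rect1.png",cv2.warpPerspective(c["color"][:,:,::-1].copy(),H,(756,576)))
```

```text
250 165 [0.553  0.1695 0.0499]
250 130 [0.5167 0.1762 0.0492]
250 90 [0.4779 0.1834 0.0505]
240 205 [0.5952 0.1505 0.0514]
100 150 [0.5109 0.0051 0.0281]
323 170 [0.5688 0.2437 0.0625]
207 166 [0.546  0.1239 0.0495]
short 0.9 [469. 256.  86.  39.]
short 0.87 [255. 168. 101.  41.]
short 0.74 [380. 302.  59.  50.]
long1 0.98 [236. 200. 135.  38.]
long1 0.85 [235.  91. 151.  41.]
long1 0.83 [235. 131. 143.  38.]
long1 0.82 [239. 236. 134.  34.]
stop 0.92 [ 13. 201.  25. 110.]
```

View pics/rect1.png

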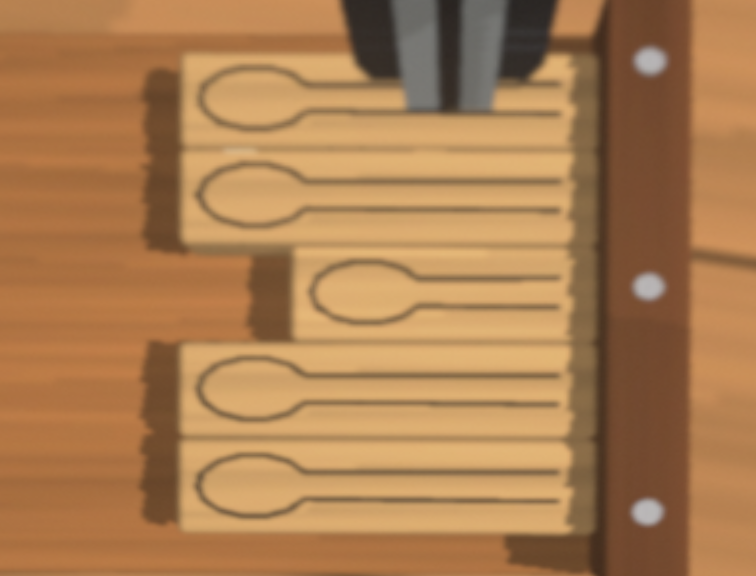

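Call:
send_rows:
  targets:
    - [0.2,0,3,0,0,0,-1]
    - [0,0,5,0,0,0,-1]
    - [0,0,5,0,0,0,-1]
    - [0,0,3,0,0,0,-1]
    - [0,0,1.2,0,0,0,-1]
    - [0,0,0.1,0,0,0,-1]
    - [0,0,0,0,0,0,-1]
    - [0,0,0,0,0,0,-1]

```text
time: 4.2
eef_pos: [0.5576, 0.176, 0.0594]
tool_rot: [[-0.985, 0.175, 0.002], [0.175, 0.985, 0.0], [-0.002, 0.001, -1.0]]
wrist_force: [0.1, -0.3, 0.3]
gripper_width: -0.002
gripper_force: 0.0
```

Call:
send_rows:
  targets:
    - [0,0,0.06,0,0,0,-1]
    - [0,0,0.06,0,0,0,-1]
    - [0,0,0.06,0,0,0,-1]
    - [0,0,0.06,0,0,0,-1]
    - [0,0,0.06,0,0,0,-1]
    - [0,0,0,0,0,0,-1]

```text
time: 4.95
eef_pos: [0.5571, 0.1759, 0.0553]
tool_rot: [[-0.985, 0.175, -0.0], [0.175, 0.985, -0.0], [0.0, -0.0, -1.0]]
wrist_force: [0.1, 1.8, 0.4]
gripper_width: 0.004
gripper_force: 0.0
```

Call:
send_rows:
  targets:
    - [0,0,0.06,0,0,0,-1]
    - [0,0,0.06,0,0,0,-1]
    - [0,0,0.06,0,0,0,-1]
    - [0,0,0.06,0,0,0,-1]
    - [0,0,0.06,0,0,0,-1]
    - [0,0,0.0,0,0,0,-1]

```text
time: 5.7
eef_pos: [0.5571, 0.1759, 0.0523]
tool_rot: [[-0.985, 0.175, -0.0], [0.175, 0.985, -0.0], [0.0, -0.0, -1.0]]
wrist_force: [-0.7, -0.0, -0.2]
gripper_width: -0.003
gripper_force: 0.0
```

Call:
send_rows:
  targets:
    - [0,0,0.05,0,0,0,-1]
    - [0,0,0.05,0,0,0,-1]
    - [0,0,0,0,0,0,-1]

```text
time: 6.08
eef_pos: [0.5571, 0.1759, 0.0513]
tool_rot: [[-0.985, 0.175, -0.0], [0.175, 0.985, -0.0], [0.0, -0.0, -1.0]]
wrist_force: [-0.3, -0.8, -0.2]
gripper_width: 0.005
gripper_force: 0.0
```

Call:
send_rows:
  targets:
    - [0,0,0.05,0,0,0,-1]
    - [0,0,0.05,0,0,0,-1]
    - [0,0,0,0,0,0,-1]

```text
time: 6.45
eef_pos: [0.5571, 0.1759, 0.0503]
tool_rot: [[-0.985, 0.175, -0.0], [0.175, 0.985, -0.0], [0.0, -0.0, -1.0]]
wrist_force: [-0.2, -1.2, 0.3]
gripper_width: -0.001
gripper_force: 0.0
```

Call:
send_rows:
  targets:
    - [0,0,0.04,0,0,0,-1]
    - [0,0,0,0,0,0,-1]

```text
time: 6.7
eef_pos: [0.5571, 0.1759, 0.0499]
tool_rot: [[-0.985, 0.175, -0.0], [0.175, 0.985, 0.0], [0.0, 0.0, -1.0]]
wrist_force: [0.2, -0.0, -0.3]
gripper_width: 0.001
gripper_force: 0.0
```

Call:
send_rows:
  targets:
    - [0,0,0.04,0,0,0,-1]
    - [0,0,0,0,0,0,-1]

```text
time: 6.95
eef_pos: [0.5571, 0.1759, 0.0495]
tool_rot: [[-0.985, 0.175, -0.0], [0.175, 0.985, -0.0], [0.0, -0.0, -1.0]]
wrist_force: [-0.6, -0.8, -0.1]
gripper_width: 0.0
gripper_force: 0.0
```

Call:
send_rows:
  targets:
    - [0,0,0.04,0,0,0,-1]
    - [0,0,0,0,0,0,-1]

```text
time: 7.2
eef_pos: [0.5571, 0.1759, 0.0491]
tool_rot: [[-0.985, 0.175, -0.0], [0.175, 0.985, -0.0], [0.0, -0.0, -1.0]]
wrist_force: [0.5, -0.3, -0.4]
gripper_width: 0.0
gripper_force: 0.0
```

Call:
send_rows:
  targets:
    - [0,0,0.04,0,0,0,-1]
    - [0,0,0,0,0,0,-1]

```text
time: 7.45
eef_pos: [0.5571, 0.1759, 0.0489]
tool_rot: [[-0.985, 0.175, 0.0], [0.175, 0.985, 0.0], [-0.0, 0.0, -1.0]]
wrist_force: [-0.5, -0.2, 2.7]
gripper_width: -0.002
gripper_force: 1.2
```

Call:
send_rows:
  targets:
    - [0,0,0.04,0,0,0,-1]
    - [0,0,0,0,0,0,-1]

```text
time: 7.7
eef_pos: [0.5572, 0.1759, 0.0489]
tool_rot: [[-0.985, 0.175, 0.0], [0.175, 0.985, 0.0], [-0.0, 0.0, -1.0]]
wrist_force: [-1.8, -0.5, 6.3]
gripper_width: -0.001
gripper_force: 3.1
```

Call:
send_rows:
  targets:
    - [0,0,0.03,0,0,0,-1]
    - [0,-0.05,0,0,0,0,-1]
    - [0,-0.1,0,0,0,0,-1]
    - [0,-0.1,0,0,0,0,-1]
    - [0,-0.1,0,0,0,0,-1]
    - [0,-0.15,0,0,0,0,-1]

```text
time: 8.45
eef_pos: [0.5569, 0.1716, 0.0489]
tool_rot: [[-0.985, 0.175, 0.002], [0.175, 0.985, 0.001], [-0.002, 0.002, -1.0]]
wrist_force: [-0.5, 2.8, 6.7]
gripper_width: -0.001
gripper_force: 3.2
```

```bash
cat > look.py <<'E'
import sys
from cell import readout,cams
from h import *
c=cams.capture("wrist")
ey=np.array([.175,.985]);ex=np.array([.985,-.175]);o=np.array([.559,.1757])
a0,a1=float(sys.argv[2]),float(sys.argv[3]); sq=[];dst=[]
for a,b in [(a0,.12),(a1,.12),(a1,-.12),(a0,-.12)]:
    C=c["camera_from_world"]@np.r_[o+a*ey+b*ex,.049,1]
    sq.append([c["fx"]*C[0]/C[2]+c["cx"],c["fy"]*C[1]/C[2]+c["cy"]]); dst.append([(a-a0)*2400,(.12-b)*2400])
H=cv2.getPerspectiveTransform(np.float32(sq),np.float32(dst))
cv2.imwrite(f"pics/{sys.argv[1]}.png",cv2.warpPerspective(c["color"][:,:,::-1].copy(),H,(int((a1-a0)*2400),576)))
E
python3 look.py rect2 -.16 .11
```

```text
(no output)
```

View pics/rect2.png

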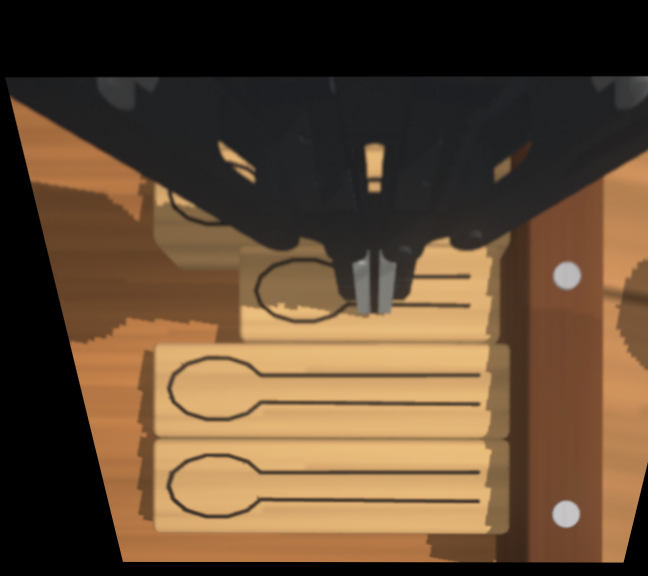

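The blank's rear end has come about 4 mm away from the fence and its neighbours have not moved, so it is following the finger.

Call:
send_rows:
  targets:
    - [0,-0.3,0,0,0,0,-1]
    - [0,-0.4,0,0,0,0,-1]
    - [0,-0.4,0,0,0,0,-1]
    - [0,-0.4,0,0,0,0,-1]
    - [0,-0.4,0,0,0,0,-1]
    - [0,-0.4,0,0,0,0,-1]
    - [0,-0.4,0,0,0,0,-1]
    - [0,-0.4,0,0,0,0,-1]

```text
time: 9.5
eef_pos: [0.5515, 0.1409, 0.0488]
tool_rot: [[-0.985, 0.175, 0.002], [0.175, 0.985, 0.001], [-0.002, 0.001, -1.0]]
wrist_force: [0.9, 2.9, 5.8]
gripper_width: 0.0
gripper_force: 3.3
```

Call:
send_rows:
  targets:
    - [0,-0.4,0,0,0,0,-1]
    - [0,-0.4,0,0,0,0,-1]
    - [0,-0.4,0,0,0,0,-1]
    - [0,-0.4,0,0,0,0,-1]
    - [0,-0.4,0,0,0,0,-1]
    - [0,-0.4,0,0,0,0,-1]
    - [0,-0.4,0,0,0,0,-1]
    - [0,-0.4,0,0,0,0,-1]

```text
time: 10.5
eef_pos: [0.546, 0.1093, 0.0489]
tool_rot: [[-0.985, 0.175, 0.003], [0.175, 0.985, 0.001], [-0.002, 0.001, -1.0]]
wrist_force: [0.0, 2.9, 6.3]
gripper_width: -0.005
gripper_force: 3.3
```

Call:
send_rows:
  targets:
    - [0,-0.4,0,0,0,0,-1]
    - [0,-0.4,0,0,0,0,-1]
    - [0,-0.4,0,0,0,0,-1]
    - [0,-0.4,0,0,0,0,-1]
    - [0,-0.4,0,0,0,0,-1]
    - [0,-0.4,0,0,0,0,-1]
    - [0,-0.4,0,0,0,0,-1]
    - [0,-0.4,0,0,0,0,-1]

```text
time: 11.5
eef_pos: [0.5404, 0.0777, 0.0489]
tool_rot: [[-0.985, 0.175, 0.003], [0.175, 0.985, 0.001], [-0.003, 0.001, -1.0]]
wrist_force: [0.5, 2.6, 5.8]
gripper_width: -0.001
gripper_force: 3.4
```

Call:
send_rows:
  targets:
    - [0,-0.4,0,0,0,0,-1]
    - [0,-0.4,0,0,0,0,-1]
    - [0,-0.4,0,0,0,0,-1]
    - [0,-0.4,0,0,0,0,-1]
    - [0,-0.4,0,0,0,0,-1]
    - [0,-0.4,0,0,0,0,-1]
    - [0,-0.4,0,0,0,0,-1]
    - [0,-0.4,0,0,0,0,-1]

```text
time: 12.5
eef_pos: [0.5349, 0.0462, 0.0489]
tool_rot: [[-0.985, 0.175, 0.003], [0.175, 0.985, 0.0], [-0.003, 0.001, -1.0]]
wrist_force: [-0.2, 4.2, 6.8]
gripper_width: -0.002
gripper_force: 3.5
```

Call:
send_rows:
  targets:
    - [0,-0.4,0,0,0,0,-1]
    - [0,-0.4,0,0,0,0,-1]
    - [0,-0.4,0,0,0,0,-1]
    - [0,-0.4,0,0,0,0,-1]
    - [0,-0.4,0,0,0,0,-1]
    - [0,-0.4,0,0,0,0,-1]
    - [0,-0.4,0,0,0,0,-1]
    - [0,-0.3,0,0,0,0,-1]

```text
time: 13.5
eef_pos: [0.5294, 0.0156, 0.0489]
tool_rot: [[-0.985, 0.175, 0.003], [0.175, 0.985, 0.0], [-0.003, 0.001, -1.0]]
wrist_force: [-0.2, 3.5, 7.5]
gripper_width: -0.001
gripper_force: 3.6
```

```bash
python3 look.py rect3 -.25 .04
```

```text
(no output)
```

View pics/rect3.png

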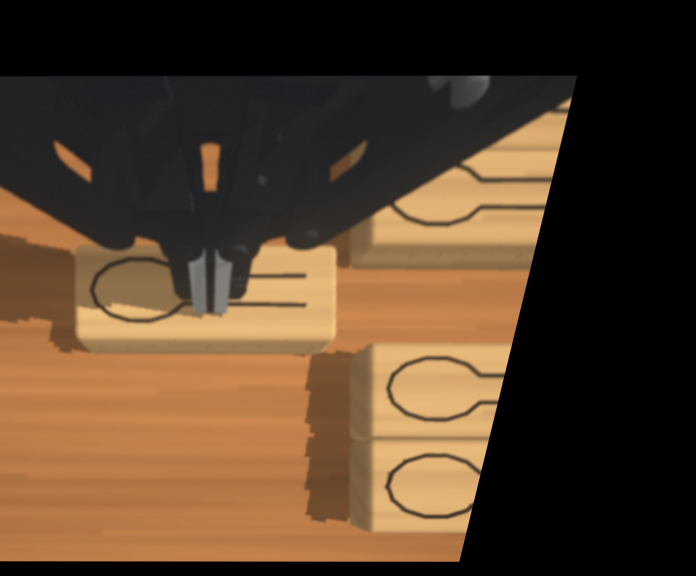

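The short blank is wholly clear: its rear end is at col 336 and the neighbours' front ends are at col 372, a gap of about 15 mm. I'll draw it a little further to make room for the fingers behind it. The front stays at about 295 mm from the fence, short of the nearest possible bar position at 314 mm.

Call:
send_rows:
  targets:
    - [0,-0.3,0,0,0,0,-1]
    - [0,-0.3,0,0,0,0,-1]
    - [0,-0.3,0,0,0,0,-1]
    - [0,-0.3,0,0,0,0,-1]
    - [0,-0.3,0,0,0,0,-1]
    - [0,-0.3,0,0,0,0,-1]
    - [0,-0.3,0,0,0,0,-1]
    - [0,0,0,0,0,0,-1]

```text
time: 14.55
eef_pos: [0.5257, -0.0053, 0.0489]
tool_rot: [[-0.985, 0.175, 0.002], [0.175, 0.985, -0.0], [-0.002, 0.0, -1.0]]
wrist_force: [-0.0, 0.3, 6.6]
gripper_width: 0.005
gripper_force: 3.7
```

Call:
send_rows:
  targets:
    - [0,0,-0.1,0,0,0,-1]
    - [0,0,-0.5,0,0,0,-1]
    - [0,0,-1.5,0,0,0,-1]
    - [0,2,0,0,0,0,-1]
    - [0,3,0,0,0,0,-1]
    - [0,2.5,0,0,0,0,-1]
    - [0,0,0,0,0,0,-1]
    - [0,0,0,0,0,0,-1]

```text
time: 15.55
eef_pos: [0.5381, 0.0681, 0.0695]
tool_rot: [[-0.985, 0.175, 0.0], [0.175, 0.985, -0.0], [-0.0, -0.0, -1.0]]
wrist_force: [0.2, 0.9, -0.3]
gripper_width: -0.0
gripper_force: 0.0
```

```bash
python3 look.py rect4 -.25 .04
```

```text
(no output)
```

View pics/rect4.png

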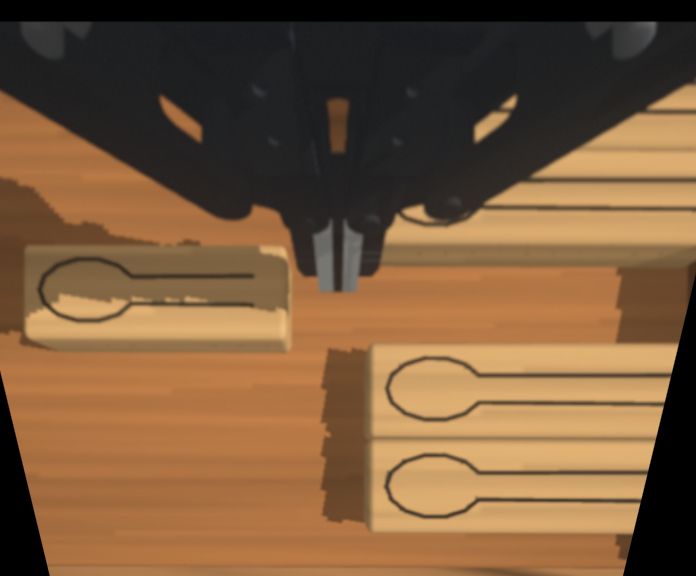

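The gap behind the blank is now about 35 mm: rear end at col 288, long fronts at col 372, tip at col 337. I'll lower the shut fingers into it and push the rear end at about mid-height.

Call:
send_rows:
  targets:
    - [0,0.3,0.5,0,0,0,-1]
    - [0,0,0.8,0,0,0,-1]
    - [0,0,0.8,0,0,0,-1]
    - [0,0,0.6,0,0,0,-1]
    - [0,0,0.4,0,0,0,-1]
    - [0,0,0.2,0,0,0,-1]
    - [0,0,0,0,0,0,-1]

```text
time: 16.48
eef_pos: [0.5386, 0.0716, 0.036]
tool_rot: [[-0.985, 0.175, 0.0], [0.175, 0.985, 0.0], [-0.0, 0.0, -1.0]]
wrist_force: [0.8, 0.0, 0.8]
gripper_width: 0.003
gripper_force: 0.0
```

Call:
send_rows:
  targets:
    - [0,-0.15,0,0,0,0,-1]
    - [0,-0.15,0,0,0,0,-1]
    - [0,-0.1,0,0,0,0,-1]
    - [0,-0.1,0,0,0,0,-1]
    - [0,-0.1,0,0,0,0,-1]
    - [0,-0.1,0,0,0,0,-1]
    - [0,-0.1,0,0,0,0,-1]
    - [0,-0.1,0,0,0,0,-1]

```text
time: 17.48
eef_pos: [0.537, 0.0626, 0.036]
tool_rot: [[-0.985, 0.175, 0.0], [0.175, 0.985, 0.0], [-0.0, 0.0, -1.0]]
wrist_force: [-0.1, -0.3, -0.1]
gripper_width: 0.001
gripper_force: 0.0
```

Call:
send_rows:
  targets:
    - [0,-0.1,0,0,0,0,-1]
    - [0,-0.1,0,0,0,0,-1]
    - [0,-0.1,0,0,0,0,-1]
    - [0,-0.1,0,0,0,0,-1]
    - [0,-0.1,0,0,0,0,-1]
    - [0,-0.1,0,0,0,0,-1]
    - [0,-0.1,0,0,0,0,-1]
    - [0,-0.1,0,0,0,0,-1]

```text
time: 18.48
eef_pos: [0.5356, 0.0547, 0.036]
tool_rot: [[-0.985, 0.175, -0.0], [0.175, 0.985, -0.0], [0.0, -0.0, -1.0]]
wrist_force: [0.5, 0.7, -0.0]
gripper_width: -0.004
gripper_force: 0.2
```

Run:
```python
from h import *
from cell import cams
ey=np.array([.175,.985]);ex=np.array([.985,-.175]);o=np.array([.559,.1757])
for n in ("w1.npz","top0.npz"):
    W=pts(dict(np.load(n))); P=W.reshape(-1,3); a=(P[:,:2]-o)@ey; b=(P[:,:2]-o)@ex
    m=(abs(b)<.1)&(a<-.19)&(a>-.36)&(P[:,2]>.044)&(P[:,2]<.054)
    print(n,m.sum(),np.round(np.percentile(a[m],[50,80,90,95,98]),4))
    h,e=np.histogram(a[m],40); print(h, np.round(e[[0,-1]],3))
```

```text
w1.npz 720 [-0.2827 -0.2819 -0.2815 -0.2812 -0.2809]
[ 2  4  2  1  5  5  7  6 11 13  7  5  8 12  6 12 14  8 12 10 17 12 12 14
 12 10 11 18 17 22 32 55 52 94 79 57 26 19  8  3] [-0.292 -0.28 ]
top0.npz 307 [-0.3405 -0.2856 -0.2831 -0.2816 -0.2811]
[17 16 14 14 14 16 17 16 18 12  3  1  1  3  1  1  1  1  1  0  0  1  2  0
  4  1  2  0  3  0  2  1  1  1  7 23 24 20 24 24] [-0.36 -0.28]
```

The bar's face is about 40 mm ahead of the blank's front by camera, and the exact position will come from the force readings.

Call:
send_rows:
  targets:
    - [0,-0.2,0,0,0,0,-1]
    - [0,-0.2,0,0,0,0,-1]
    - [0,-0.2,0,0,0,0,-1]
    - [0,-0.2,0,0,0,0,-1]
    - [0,-0.2,0,0,0,0,-1]
    - [0,-0.2,0,0,0,0,-1]
    - [0,-0.2,0,0,0,0,-1]
    - [0,-0.2,0,0,0,0,-1]

```text
time: 19.48
eef_pos: [0.5328, 0.0389, 0.036]
tool_rot: [[-0.985, 0.175, -0.0], [0.175, 0.985, -0.0], [0.0, -0.0, -1.0]]
wrist_force: [-0.5, 0.7, 0.1]
gripper_width: -0.001
gripper_force: 0.2
```

```bash
python3 look.py rect5 -.30 -.02
```

```text
(no output)
```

View pics/rect5.png

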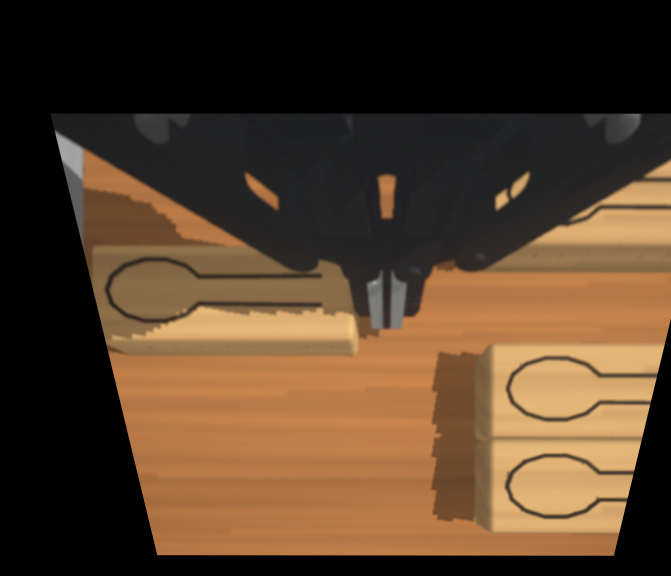

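The blank is moving squarely. Its front is at col 93 and the bar's face is just ahead at the left, with about 20 mm to go.

Call:
send_rows:
  targets:
    - [0,-0.2,0,0,0,0,-1]
    - [0,-0.2,0,0,0,0,-1]
    - [0,-0.2,0,0,0,0,-1]
    - [0,-0.2,0,0,0,0,-1]
    - [0,-0.2,0,0,0,0,-1]
    - [0,-0.2,0,0,0,0,-1]
    - [0,-0.1,0,0,0,0,-1]
    - [0,-0.1,0,0,0,0,-1]

```text
time: 20.52
eef_pos: [0.5303, 0.0252, 0.036]
tool_rot: [[-0.985, 0.175, 0.0], [0.175, 0.985, -0.0], [-0.0, -0.0, -1.0]]
wrist_force: [0.6, 0.7, 0.1]
gripper_width: 0.002
gripper_force: 0.2
```

Call:
send_rows:
  targets:
    - [0,-0.05,0,0,0,0,-1]
    - [0,-0.05,0,0,0,0,-1]
    - [0,-0.05,0,0,0,0,-1]
    - [0,-0.05,0,0,0,0,-1]

```text
time: 21.02
eef_pos: [0.53, 0.0233, 0.036]
tool_rot: [[-0.985, 0.175, -0.0], [0.175, 0.985, 0.0], [0.0, 0.0, -1.0]]
wrist_force: [-0.6, 0.9, -0.4]
gripper_width: 0.002
gripper_force: 0.2
```

Call:
send_rows:
  targets:
    - [0,-0.05,0,0,0,0,-1]
    - [0,-0.05,0,0,0,0,-1]
    - [0,-0.05,0,0,0,0,-1]

```text
time: 21.4
eef_pos: [0.5297, 0.0218, 0.036]
tool_rot: [[-0.985, 0.175, 0.0], [0.175, 0.985, 0.0], [-0.0, 0.0, -1.0]]
wrist_force: [-0.2, 0.0, 0.4]
gripper_width: -0.001
gripper_force: 0.2
```

Call:
send_rows:
  targets:
    - [0,-0.05,0,0,0,0,-1]
    - [0,-0.05,0,0,0,0,-1]

```text
time: 21.65
eef_pos: [0.5295, 0.0208, 0.036]
tool_rot: [[-0.985, 0.175, 0.0], [0.175, 0.985, -0.0], [-0.0, -0.0, -1.0]]
wrist_force: [0.2, 0.1, -1.3]
gripper_width: -0.001
gripper_force: 0.2
```

Call:
send_rows:
  targets:
    - [0,-0.05,0,0,0,0,-1]
    - [0,-0.05,0,0,0,0,-1]

```text
time: 21.9
eef_pos: [0.5294, 0.0199, 0.036]
tool_rot: [[-0.985, 0.175, -0.0], [0.175, 0.985, 0.0], [0.0, 0.0, -1.0]]
wrist_force: [-1.1, 1.9, 0.2]
gripper_width: -0.003
gripper_force: 1.3
```

Call:
send_rows:
  targets:
    - [0,-0.04,0,0,0,0,-1]
    - [0,-0.04,0,0,0,0,-1]

```text
time: 22.15
eef_pos: [0.5292, 0.0197, 0.036]
tool_rot: [[-0.985, 0.175, 0.0], [0.175, 0.985, 0.001], [0.0, 0.001, -1.0]]
wrist_force: [0.3, 7.7, -0.6]
gripper_width: 0.005
gripper_force: 3.7
```

Call:
send_rows:
  targets:
    - [0,-0.03,0,0,0,0,-1]
    - [0,0,0,0,0,0,-1]
    - [0,0,0,0,0,0,-1]
    - [0,0,0,0,0,0,-1]

```text
time: 22.65
eef_pos: [0.5292, 0.0197, 0.036]
tool_rot: [[-0.985, 0.175, 0.0], [0.175, 0.985, 0.002], [0.0, 0.002, -1.0]]
wrist_force: [0.5, 7.8, -0.2]
gripper_width: 0.001
gripper_force: 3.9
```

Call:
send_rows:
  targets:
    - [0,-0.03,0,0,0,0,-1]
    - [0,0,0,0,0,0,-1]
    - [0,0,0,0,0,0,-1]
    - [0,0,0,0,0,0,-1]

```text
time: 23.15
eef_pos: [0.5291, 0.0197, 0.036]
tool_rot: [[-0.985, 0.175, 0.0], [0.175, 0.985, 0.002], [0.0, 0.002, -1.0]]
wrist_force: [2.0, 9.8, -0.3]
gripper_width: 0.003
gripper_force: 4.6
```

Call:
send_rows:
  targets:
    - [0,-0.01,0,0,0,0,-1]
    - [0,0,0,0,0,0,-1]
    - [0,0,0,0,0,0,-1]
    - [0,0,0,0,0,0,-1]
    - [0,0,0,0,0,0,-1]
    - [0,0,0,0,0,0,-1]
    - [0,0,0,0,0,0,-1]
    - [0,0,0,0,0,0,-1]

```text
time: 24.15
eef_pos: [0.5291, 0.0197, 0.036]
tool_rot: [[-0.985, 0.175, 0.0], [0.175, 0.985, 0.002], [0.0, 0.002, -1.0]]
wrist_force: [1.9, 9.4, 0.4]
gripper_width: 0.004
gripper_force: 4.9
```

Call:
send_rows:
  targets:
    - [0,0.04,0,0,0,0,-1]
    - [0,0.04,0,0,0,0,-1]
    - [0,0.05,0,0,0,0,-1]
    - [0,0.2,0,0,0,0,-1]
    - [0,0.5,0,0,0,0,-1]
    - [0,0.5,0,0,0,0,-1]
    - [0,0,-0.5,0,0,0,-1]
    - [0,0,-2,0,0,0,-1]

```text
time: 25.15
eef_pos: [0.531, 0.0316, 0.0608]
tool_rot: [[-0.985, 0.175, -0.002], [0.175, 0.985, 0.0], [0.002, -0.0, -1.0]]
wrist_force: [-0.7, 1.1, 0.1]
gripper_width: 0.002
gripper_force: 0.0
```

Call:
send_rows:
  targets:
    - [0,0,-4,0,0,0,-1]
    - [0,0,-5,0,0,0,-1]
    - [0,0,-5,0,0,0,-1]
    - [3,0,-2,0,0,0,-1]
    - [5,0,0,0,0,0,-1]
    - [0,0,0,0,0,0,-1]
    - [0,0,0,0,0,0,-1]

```text
time: 26.02
eef_pos: [0.4532, 0.0453, 0.2215]
tool_rot: [[-0.985, 0.175, 0.001], [0.175, 0.985, -0.0], [-0.001, -0.0, -1.0]]
wrist_force: [0.5, -0.7, 0.4]
gripper_width: -0.002
gripper_force: 0.0
```

Run:
```python
from h import *
from cell import cams
ey=np.array([.175,.985]);ex=np.array([.985,-.175]);o=np.array([.559,.1757])
c=cams.capture("top"); W=pts(c); sq=[];dst=[]
for a,b in [(-.36,.12),(.08,.12),(.08,-.12),(-.36,-.12)]:
    C=c["camera_from_world"]@np.r_[o+a*ey+b*ex,.049,1]
    sq.append([c["fx"]*C[0]/C[2]+c["cx"],c["fy"]*C[1]/C[2]+c["cy"]]); dst.append([(a+.36)*1500,(.12-b)*1500])
A=cv2.warpPerspective(c["color"][:,:,::-1].copy(),cv2.getPerspectiveTransform(np.float32(sq),np.float32(dst)),(660,360))
c=cams.capture("wrist"); B=cv2.resize(c["color"][:,:,::-1],(320,240))
I=np.zeros((600,660,3),np.uint8); I[:360]=A; I[360:,:320]=B; cv2.imwrite("pics/end.png",I)
W=pts(c); P=W.reshape(-1,3); a=(P[:,:2]-o)@ey; b=(P[:,:2]-o)@ex
m=(P[:,2]>.044)&(P[:,2]<.054)&(a<-.15)&(a>-.28)&(abs(b+.002)<.03)
print(m.sum(), cv2.minAreaRect(np.float32(np.c_[a,b][m]*1000)), np.percentile(P[m,2],[5,50,95]))
```

```text
3171 ((-226.10067749023438, -1.5845413208007812), (40.49271011352539, 107.8425064086914), 89.89388275146484) [0.04766002 0.05011099 0.0513917 ]
```

View pics/end.png

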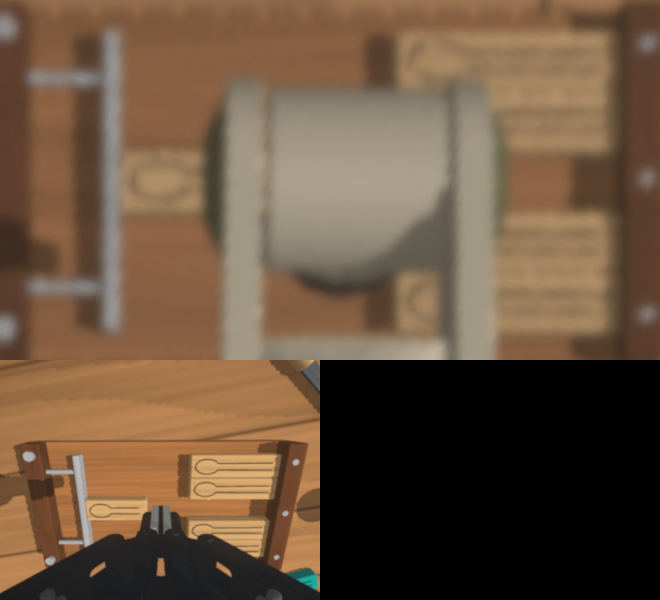

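The blank sits flat and square (about 0.1°) against the bar at col 122. The others are still at the fence and the arm is clear.

```bash
python3 -c "
from cell import robot
print(robot.close_job())"
```

```text
the job is handed in; nothing more can be done
None
```

The short blank was drawn wholly clear of the row, then pushed home flat and square (about 0.1°) against the steel bar and held at about 9.5 N for over a second, with no reading above 10 N; the last pictures show the long blanks still in place, and the job was handed in at about 26 s.

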